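Make up two breakfast trays

ROBOT

A 6-joint arm with a two-finger parallel gripper is mounted at the origin on the work surface. World frame = base frame: x ahead of the robot, y to its left, z up, the work surface at z = 0. Lengths are in m, angles in degrees, forces in N, time in s.
With the tool pointing down it reaches from about 0.35 to 0.875 m from the base axis. Payload 4.2 kg.
Tool frame: the origin (TCP) lies midway between the tips of the shut fingers; the grasp point (between the pads) lies 19 mm behind it; z points along the fingers, y is the line along which they close (so a half turn about z gives the same grasp; the last joint's range is limited). The gripper opens to 87 mm and grips with 3 to 60 N. Pads are 19 mm wide; open, the fingers measure 117 mm over their backs; the gripper's body (75 mm by 190 mm) begins 51 mm behind the grasp point.
Start: joints at [-53.136, 22.042, 0.453, 0, -68.411, -14.817], TCP at [0.235, -0.579, 0.223] pointing down, gripper open.
Joint ranges: [-179.83, 179.83], [-69.29, 118.12], [-61.27, 80.66], [-181.25, 117.63], [-171.15, -9.14], [-177.46, 177.46]. Speed limits (degrees/s): [159.86, 159.86, 180, 180, 180, 180].

INTERFACE

Orientations are given as [roll, pitch, yaw] about the fixed x, y, z axes, in that order (R = Rz(yaw) Ry(pitch) Rx(roll)).
In Python, from workcell import env gives the robot as it stands. The module is installed in compiled form; this text tells all that it offers. Calls block until the motion is done:
- env.goto(position, orientation): joint-space move of the TCP to a pose.
- env.move_straight(position, rotation=None, rate=0.15, force_limit=None): straight line of the TCP; rotation=None keeps the orientation; rate is the mean speed in m/s. With force_limit (N) it stops when the force on the tool has changed by that much, and returns True; else False.
- env.set_joints(angles): joint-space move.
- env.gripper_to(opening, grasp_force=None): opening from 0.0 (shut) to 1.0 (fully open); grasp_force is the grip in N (None keeps the last); returns when the fingers have stopped.
- env.dwell(seconds).
- env.inverse_kinematics(position, orientation): joint angles nearest the present ones, or None.
- env.read_state(): the state.
- env.grab_frame(name): name is "side" or "top" or "wrist"; returns a dict with "image" (480x640x3 uint8, blue, green, red), "fx", "fy", "cx", "cy" (pixels), "position" and "orientation" of the camera in the world. Camera axes: x right, y up, looking along -z (the intrinsics and any distortion apply to the point x, -y, -z); pixel columns grow to the right and rows downward; lengths in m; the calibration is good to about 2 mm. The wrist camera is an equidistant fisheye: a pixel r from the principal point sees the ray r / f radians off the axis. A picture is of the moment at which its call begins. There is no depth.
A pose or a line that the arm cannot do raises env.Unreachable and nothing moves.
- env.close_job(): hands the job in; it is judged then, once.
Trained networks look in a picture, given as the dict that the camera call returned (one of the last four; its "shot" number tells which), for a name from the list of things; names that differ only in an ending like _2 or _b are one class to them, and where a whole thing is asked for, a point or a joint stands for the part that bears it (a point fixed in the world has none). Each returns a list of dicts, best first, with "score" (0 to 1); they miss things now and then, are a little off and sometimes report something else, mostly with a low value. They report only what shows in the picture. A call takes as long as a camera call. They do not tell look-alikes from the thing itself.
- env.search_frame(picture, thing): "xyz" ([x, y, z] in m, in world coordinates, good to about 4 mm: the middle of the surface that is visible of it).
- env.trace(picture, thing): "mask" (480x640 bool, what is visible of it).
The state is a dict: "clock": time; "joint_positions": joint angles; "qvel": joint speeds; "joint_torque": joint torques, N m; "position": TCP position; "tool_rot": TCP orientation; "force": force on the tool from outside, world axes, zero at the start; "wrist_torque": the same for the moment, N m; "opening": opening from 0.0 (shut) to 1.0 (fully open); "finger_force": force on a finger pad.
Only numpy, scipy, OpenCV 4.12 (cv2) and the standard library are available. Lean on these libraries where they do the work, as an engineer would, in place of code of your own. Each camera call takes 0.05 s, during which the arm holds its last target. There are 200 camera calls.

TASK

Make up the two breakfast trays from the things on the worktop. On the oblong tray put the milk jug on the square coaster, the egg cup (with its egg) on the small round coaster in the middle and the tall tumbler on the large round coaster; on the round tray put the small espresso cup on the round coaster and the lidded sugar pot on the square coaster. Set each gently, upright and in the middle of its coaster, knock nothing over, and leave the pepper mill, the honey jar and the tea caddy where they stand.

Things in the scene. Friction and masses are not known exactly. Their poses are not given: they have to be found in the camera images.
- oblong_tray: Fixed dark wooden tray, 320 (x) x 170 (y) mm, steel handle at each end; floor 8 mm thick, rim 8 mm thick, 18 mm high. Cork coasters 3 mm thick (tops 11 mm above worktop) along its x at y = 0: 76 mm square at x = -95 mm, small round (diameter 60) at x = 0, large round (84) at x = +90. Origin: centre of underside; z up. Its x lies within 0.25 rad of world x; stands left or right.
- round_tray: Fixed dark wooden round tray, diameter 240 mm; floor 8 mm thick, rim 6 mm thick, 18 mm high. Cork coasters 3 mm thick (tops 11 mm above worktop) at its y = 0: a round one (diameter 80 mm) centred at x = +56 mm, a 76 mm square one at x = -52 mm. Origin: centre of underside; z up; turned any way round. Stands on the other side from the oblong tray.
- tumbler: Tall white ceramic tumbler without a handle, open at the top: 100 mm high, diameter 58 mm at the foot widening evenly to 70 mm at the rim, wall 4 mm, 0.25 kg. Loose, upright. Origin: centre of the underside; z up.
- espresso_cup: Small white ceramic espresso cup without a handle, open at the top: 50 mm high, diameter 38 mm at the foot, 50 mm at 20 mm height, 54 mm at the rim, wall 3.5 mm, 0.12 kg. Loose, upright. Origin: centre of the underside; z up.
- egg_cup: White ceramic egg cup with a brown egg fixed in it: foot diameter 40 mm, narrow stem (diameter 18 to 20 mm, 12 to 24 mm up), bowl widening from diameter 42 mm at 36 mm height to 48 mm at its rim at 56 mm; top of the egg 80 mm up; 0.12 kg. Loose, upright. Origin: centre of the underside; z up.
- sugar_pot: Blue ceramic sugar pot, one piece with its domed lid and small knob: foot diameter 50 mm, straight body of diameter 60 mm from 10 to 48 mm height, lid edge of diameter 57 mm at 54 mm, knob top at 80 mm; 0.22 kg. Loose, upright. Origin: centre of the underside; z up.
- milk_jug: Steel milk jug, open top: 75 mm high, body diameter 58 mm (56 at the rim), wall 3 mm, 0.2 kg; bar handle on its -x side reaching 50 mm from its axis (18 to 68 mm up), small spout on +x reaching 41 mm near the rim. Loose, upright. Grip it across its y. Origin: centre of the underside, on the axis; z up; its x within 0.5 rad of world x at the start.
- pepper_mill: Bystander: turned light wood pepper mill, 120 mm high, largest diameter 48 mm, loose, standing among the things to be taken. Leave it. Origin: centre of the underside.
- honey_jar: Bystander: amber glass honey jar with a brass cap, 90 mm high, diameter 64 mm, loose, standing beyond the stock. Leave it. Origin: centre of the underside.
- tea_caddy: Bystander: green tea caddy with a steel lid, 73 x 93 mm, 106 mm high, loose, standing beyond the stock. Leave it. Origin: centre of the underside.
Things that resemble listed ones, but are neither listed nor needed, are in the scene too. What is shaped like the milk_jug but purple is not meant.

How it is judged:
By the outcome, as a careful person would: the job done as asked, in the order asked, and still so for the second after the job is handed in, with the robot touching nothing.
It also fails if it takes over 128 s, if anything falls off the work surface, if the arm or the gripper's body presses on something with over 40 N, if the wrist force passes 120 N, or if a joint passes its speed limit or range.

## Working session

There is one attempt and no reset: what is moved stays moved. The work goes in short steps, each a Python script; the robot and the scene stay as the last script left them, time stands still between calls to the robot, and variables do not carry over. Pictures are saved under pics/ and viewed, at most 14 in all, crops included, and the job is handed in when it is done.

```bash
mkdir -p pics; ls; cat > h.py <<'E'
import numpy as np, cv2
from workcell import env
from scipy.spatial.transform import Rotation as Rn
def camR(f):
    o=np.array(f["orientation"],float)
    return Rn.from_euler('xyz',o,degrees=True).as_matrix() if o.shape==(3,) else o
def to_plane(f,u,v,z):
    "pinhole pixel -> world point at height z"
    d=camR(f)@np.array([(u-f["cx"])/f["fx"],-(v-f["cy"])/f["fy"],-1.])
    p=np.array(f["position"]); return p+d*(z-p[2])/d[2]
def to_px(f,P):
    c=camR(f).T@(np.array(P)-np.array(f["position"]))
    return np.array([f["cx"]+f["fx"]*c[0]/-c[2], f["cy"]-f["fy"]*c[1]/-c[2]])
E
python3 - <<'E'
from h import *
for n in ("top","side"):
    f=env.grab_frame(n); cv2.imwrite(f"pics/{n}0.png",f["image"])
    print(n,{k:v for k,v in f.items() if k!="image"})
    for t in "oblong_tray round_tray tumbler espresso_cup egg_cup sugar_pot milk_jug pepper_mill honey_jar tea_caddy".split():
        for d in env.search_frame(f,t): print(t,round(d["score"],2),np.round(d["xyz"],3),np.round(to_px(f,d["xyz"])))
print(env.read_state())
E
```

```text
pics
top {'fx': 443.1635046667872, 'fy': 443.1635046667872, 'cx': 317.4340209159951, 'cy': 237.39411221414994, 'position': array([ 0.56050377, -0.01005569,  0.79369719]), 'orientation': array([  3.92929355,  -0.7552971 , -89.3751207 ]), 'shot': 1}
oblong_tray 0.8 [ 0.528 -0.303  0.007] [477. 288.]
oblong_tray 0.67 [ 0.431 -0.058  0.016] [338. 343.]
round_tray 0.6 [0.513 0.281 0.01 ] [145. 293.]
tumbler 0.64 [ 0.676 -0.06   0.042] [341. 201.]
espresso_cup 0.71 [ 0.434 -0.061  0.016] [340. 341.]
egg_cup 0.57 [0.556 0.081 0.067] [256. 270.]
egg_cup 0.43 [ 0.68  -0.059  0.042] [341. 198.]
sugar_pot 0.87 [ 0.561 -0.064  0.06 ] [344. 268.]
sugar_pot 0.19 [0.515 0.282 0.011] [144. 292.]
milk_jug 0.95 [0.679 0.058 0.03 ] [273. 199.]
milk_jug 0.63 [0.802 0.162 0.043] [213. 126.]
milk_jug 0.23 [0.514 0.284 0.01 ] [143. 293.]
pepper_mill 0.85 [0.45  0.062 0.117] [263. 341.]
honey_jar 0.65 [0.762 0.036 0.086] [285. 143.]
tea_caddy 0.68 [ 0.774 -0.112  0.105] [377. 133.]
side {'fx': 480.3647750166646, 'fy': 480.3647750166646, 'cx': 313.95187847475927, 'cy': 243.34743331861233, 'position': array([
[... 876 characters left out ...]
. 224.]
{'clock': 1.1, 'joint_positions': array([-5.31367422e+01,  2.20415381e+01,  4.54427259e-01, -1.06012182e-03,
       -6.84110287e+01, -1.48153051e+01]), 'qvel': array([-0.02045669, -0.01906237,  0.06409574, -0.02289515, -0.09451466,
        0.01650005]), 'joint_torque': array([-1.00923582e-03, -3.90481317e+01,  1.87623185e+01,  4.22443807e+00,
        1.55331247e-02, -1.73811429e-05]), 'position': array([ 0.23462815, -0.57927878,  0.22256115]), 'tool_rot': array([-1.79998453e+02,  1.42871739e-03, -1.57952437e+02]), 'force': array([-0.15856298,  0.06064275, -0.27690249]), 'wrist_torque': array([ 0.0351875 , -0.01033763,  0.00446219]), 'finger_force': 0.0, 'opening': 0.9976670067636141}
```

View pics/top0.png

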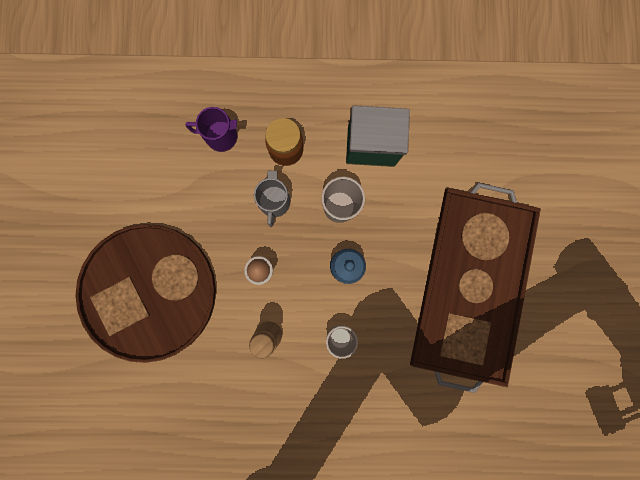

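View pics/side0.png

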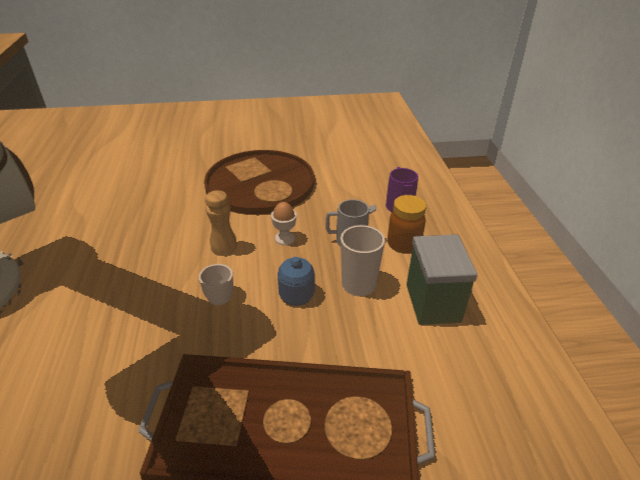

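The top view shows the steel jug at (272,196) and a purple look-alike at (213,127). The espresso cup is at (341,342), egg cup (258,270), sugar pot (347,266), tumbler (343,198) and mill (262,345). The oblong tray is on the right, with coasters at (466,339), (476,286) and (486,236), and the round tray is on the left.

There are two jug candidates. The steel one at (272,196) fits and the purple one at (213,127) is excluded. Next I'll swing the arm's shadow away, fit the poses and confirm the jug in one crop.

```bash
cat >> h.py <<'E'
from scipy.optimize import least_squares
PROF={ # (height, radius)
"tumbler":[(0,.029),(.1,.035)],
"espresso_cup":[(0,.019),(.02,.025),(.05,.027)],
"egg_cup":[(0,.020),(.036,.021),(.056,.024),(.065,.020),(.074,.013),(.08,.003)],
"sugar_pot":[(0,.025),(.01,.030),(.048,.030),(.054,.0285),(.08,.006)],
"pepper_mill":[(0,.024),(.12,.018)]}
A=np.linspace(0,2*np.pi,72,endpoint=False)
def bbox_model(f,prof,x,y,z0=0):
    q=np.array([to_px(f,(x+r*np.cos(a),y+r*np.sin(a),z0+h)) for h,r in prof for a in A])
    return np.r_[q.min(0),q.max(0)]
def bbox_mask(m):
    n,l,s,_=cv2.connectedComponentsWithStats(m.astype(np.uint8)); i=1+np.argmax(s[1:,4])
    x,y,w,h=s[i,:4]; return np.array([x-.5,y-.5,x+w-.5,y+h-.5])
def fit(frames_boxes,prof,guess,z0=0):
    "xy of a body of revolution from mask bounding boxes in several views"
    g=lambda p:np.concatenate([bbox_model(f,prof,*p,z0)-b for f,b in frames_boxes])
    s=least_squares(g,guess,loss='soft_l1'); return s.x,g(s.x)
E
cat > m.py <<'E'
from h import *
G=dict(tumbler=(.676,-.06),espresso_cup=(.434,-.061),egg_cup=(.556,.081),sugar_pot=(.561,-.064))
env.set_joints([-110,22.042,.453,0,-68.411,-14.817])
ft=env.grab_frame("top"); fs=env.grab_frame("side")
cv2.imwrite("pics/top1.png",ft["image"])
for n,g in G.items():
    fb=[]
    for f in (ft,fs):
        c=to_px(f,(*g,.03))
        L=[d for d in env.trace(f,n) if np.linalg.norm(np.argwhere(d["mask"]).mean(0)[::-1]-c)<30]
        if L: fb.append((f,bbox_mask(L[0]["mask"])))
    for sel in (fb,fb[:1],fb[1:]):
        if sel:
            p,r=fit(sel,PROF[n],g); print(n,len(fb),np.round(p,4),np.round(r,1))
hsv=cv2.cvtColor(ft["image"],cv2.COLOR_BGR2HSV)
def cork(u,v,R=38):
    m=np.zeros(hsv.shape[:2],np.uint8); m[v-R:v+R,u-R:u+R]=(hsv[v-R:v+R,u-R:u+R,2]>105)
    m=cv2.morphologyEx(m,cv2.MORPH_CLOSE,np.ones((5,5)))
    k=cv2.connectedComponents(m)[1]; m=(k==k[v,u]).astype(np.uint8)
    c=cv2.findContours(m,0,2)[0]; c=max(c,key=cv2.contourArea); c=cv2.convexHull(c)
    W=np.array([to_plane(ft,*p[0],.011) for p in c])[:,:2]
    w32=(W*1000).astype(np.float32)
    (ctr,sz,an)=cv2.minAreaRect(w32); M=cv2.moments(w32)
    return np.round([M["m10"]/M["m00"],M["m01"]/M["m00"]],1),np.round(ctr,1),np.round(sz,1),round(an,1)
for nm,(u,v) in dict(sq=(466,339),sm=(476,286),lg=(486,236),rs=(118,306),rr=(174,277)).items(): print(nm,*cork(u,v))
c=cv2.resize(ft["image"][90:260,170:400],None,fx=3.4,fy=3.4,interpolation=cv2.INTER_CUBIC)
cv2.imwrite("pics/crop1.png",c)
print(env.read_state()["clock"])
E
python3 m.py
```

```text
tumbler 2 [ 0.6711 -0.0578] [-0.  -0.4 -0.8  0.2  0.   0.3 -0.1  1. ]
tumbler 2 [ 0.6709 -0.0584] [ 0.4 -0.3 -0.4  0.3]
tumbler 2 [ 0.6715 -0.0562] [ 0.1 -0.3 -0.1  0.3]
espresso_cup 2 [ 0.4382 -0.0603] [ 0.2  0.1 -0.2  0.2 -0.4 -0.6  0.9  0.4]
espresso_cup 2 [ 0.4385 -0.0602] [ 0.2 -0.1 -0.2  0.1]
espresso_cup 2 [ 0.4378 -0.0603] [-0.6 -0.5  0.6  0.4]
egg_cup 2 [0.5557 0.0792] [-2.3  0.2  0.2  0.2 -0.2  0.9  1.2  0.8]
egg_cup 2 [0.556  0.0772] [-1.1 -0.   1.3  0. ]
egg_cup 2 [0.555  0.0819] [-0.7  0.1  0.7 -0.1]
sugar_pot 1 [ 0.5643 -0.0702] [-0.8 -0.4  0.7  0.4]
sugar_pot 1 [ 0.5643 -0.0702] [-0.8 -0.4  0.7  0.4]
sq [ 439.4 -280.9] [ 439.3 -280.9] [75.7 75.7] 78.1
sm [ 532.3 -300.3] [ 532.2 -300.3] [58.  58.2] 44.8
lg [ 620.2 -318.6] [ 620.5 -318.2] [82.1 82.5] 0.6
rs [490.5 324.9] [490.5 324.9] [76.2 75.8] 28.5
rr [541.8 230.1] [542.  229.9] [76.8 78.7] 0.6
3.7333
```

View pics/crop1.png

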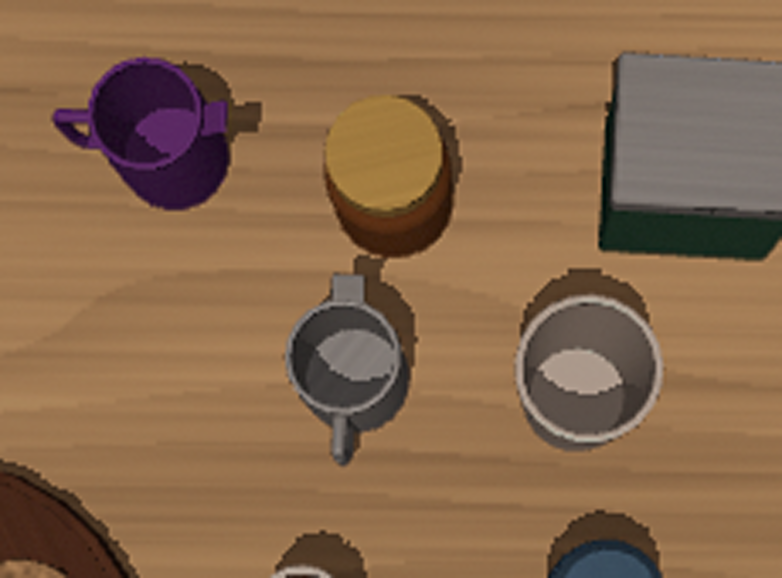

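The crop confirms the jug. The grey steel one, with its rim at crop (344,356) (top pixel ~(271,195)), has its spout at the top (+x) and bar handle at the bottom (-x). The purple one at crop (148,112) is the look-alike. Both trays fit their coaster spacings (185 and 108 mm). Next I'll refine the egg cup and sugar pot, then move the jug.

```bash
cat >> h.py <<'E'
D=np.degrees
def pose(p,z,yaw):
    "choose yaw or yaw+180 with the smaller last joint"
    c=[]
    for y in (yaw,yaw+180):
        y=(y+180)%360-180
        q=env.inverse_kinematics([p[0],p[1],z],[180,0,y])
        if q is not None: c.append((abs(q[5]),y))
    return min(c)[1]
UP=.25
def pick(p,zt,yaw,F=25):
    yaw=pose(p,UP,yaw)
    env.goto([p[0],p[1],UP],[180,0,yaw])
    hit=env.move_straight([p[0],p[1],zt+.02],rate=.2,force_limit=6)
    hit|=env.move_straight([p[0],p[1],zt],rate=.08,force_limit=5)
    if hit: print("contact on descent",env.read_state()["position"]); return None
    env.gripper_to(0.,F); s=env.read_state()
    print("gripped mm",round(s["opening"]*87,1),"F",round(s["finger_force"],1))
    env.move_straight([p[0],p[1],UP],rate=.15)
    s=env.read_state(); print("lifted mm",round(s["opening"]*87,1),"dF",np.round(s["force"],2),"t",s["clock"]); return yaw
def place(p,zt,yaw,both=True):
    "zt: TCP height at pick on the worktop; coaster top is 11 mm up"
    if both: yaw=pose(p,UP,yaw)
    z=zt+.011
    env.goto([p[0],p[1],UP],[180,0,yaw])
    env.move_straight([p[0],p[1],z+.008],rate=.17)
    env.dwell(.2)
    hit=env.move_straight([p[0],p[1],z-.004],rate=.015,force_limit=2.5)
    s=env.read_state(); print("set down",hit,"z err mm",np.round((s["position"][2]-z)*1000,1),np.round(s["force"],1))
    o=s["opening"]; env.gripper_to(min(1,o+.22)); env.dwell(.1)
    env.move_straight([p[0],p[1],UP],rate=.2); env.gripper_to(1.)
    print("t",env.read_state()["clock"])
E
cat > r.py <<'E'
from h import *
ft=env.grab_frame("top"); fs=env.grab_frame("side")
fb=[]
for f,c in ((ft,(348,266)),(fs,(296,282))):
    b=f["image"].astype(int); m=(b[...,0]>b[...,2]+12).astype(np.uint8)
    m=cv2.morphologyEx(m,cv2.MORPH_CLOSE,np.ones((5,5))); k=cv2.connectedComponents(m)[1]; fb.append((f,bbox_mask(k==k[c[1],c[0]])))
for s in (fb,fb[:1],fb[1:]): p,r=fit(s,PROF["sugar_pot"],(.563,-.068)); print("sugar",np.round(p,4),np.round(r,1))
print("knob",to_plane(ft,348.7,265.7,.08))
print("jugrim",to_plane(ft,170+343.5/3.4,90+356/3.4,.075))
g=cv2.cvtColor(ft["image"],cv2.COLOR_BGR2GRAY)
for (u,v,z,n) in ((258,270,.056,"egg"),(271,195,.075,"jug"),(342,342,.05,"esp"),(343,199,.1,"tum")):
    s=28; c=cv2.GaussianBlur(cv2.resize(g[v-s:v+s,u-s:u+s],None,fx=4,fy=4,interpolation=cv2.INTER_CUBIC),(5,5),1)
    R={"egg":.024,"jug":.028,"esp":.027,"tum":.035}[n]*443.16/(.7937-z)*4
    C=cv2.HoughCircles(c,cv2.HOUGH_GRADIENT,1,200,param1=120,param2=10,minRadius=int(R-5),maxRadius=int(R+4))
    if C is not None:
        x,y,r=C[0][0]; print(n,"R",round(R,1),r,np.round(to_plane(ft,u-s+(x-1.5)/4,v-s+(y-1.5)/4,z),4))
E
python3 r.py
```

```text
sugar [ 0.5642 -0.0707] [-0.6 -0.3 -0.   0.5 -1.  -0.6  2.6 19.3]
sugar [ 0.5643 -0.0711] [-0.3 -0.4  0.3  0.4]
sugar [ 0.5663 -0.0304] [ -1.1 -16.8   1.1   1.7]
knob [ 0.56457937 -0.06972981  0.08      ]
jugrim [0.6790014  0.05760958 0.075     ]
egg R 57.7 52.7 [0.5572 0.0779 0.056 ]
jug R 69.1 64.6 [0.6789 0.0572 0.075 ]
esp R 64.4 62.9 [ 0.4389 -0.0611  0.05  ]
tum R 89.4 85.7 [ 0.6715 -0.0576  0.1   ]
```

```bash
python3 - <<'E'
from h import *
p=(.679,.0575); zt=.040
y=pick(p,zt,-1.5)
if y is not None and env.read_state()["opening"]>.5: place((.4394,-.2809),zt,y-10.3,both=False)
f=env.grab_frame("top"); cv2.imwrite("pics/jug.png",cv2.resize(f["image"][170:400,380:580],None,fx=2.6,fy=2.6))
E
```

```text
gripped mm 57.0 F 25.0
lifted mm 56.8 dF [-0.18  0.63 -1.8 ] t 11.6083
set down True z err mm 0.2 [-0.8  1.2  4. ]
t 17.625
```

```bash
python3 - <<'E'
from h import *
p=(.5565,.078); zt=.027
y=pick(p,zt,0,15)
if y is not None and env.read_state()["opening"]>.4: place((.5322,-.3002),zt,-11.8)
env.set_joints([-110,22.042,.453,0,-68.411,-14.817])
f=env.grab_frame("top"); cv2.imwrite("pics/egg.png",cv2.resize(f["image"][170:400,240:580],None,fx=2.3,fy=2.3))
E
```

```text
gripped mm 44.8 F 14.8
lifted mm 44.8 dF [ 1.13 -0.11 -1.02] t 23.0667
set down True z err mm -0.1 [-0.4 -0.8  4.6]
t 30.1583
```

View pics/egg.png

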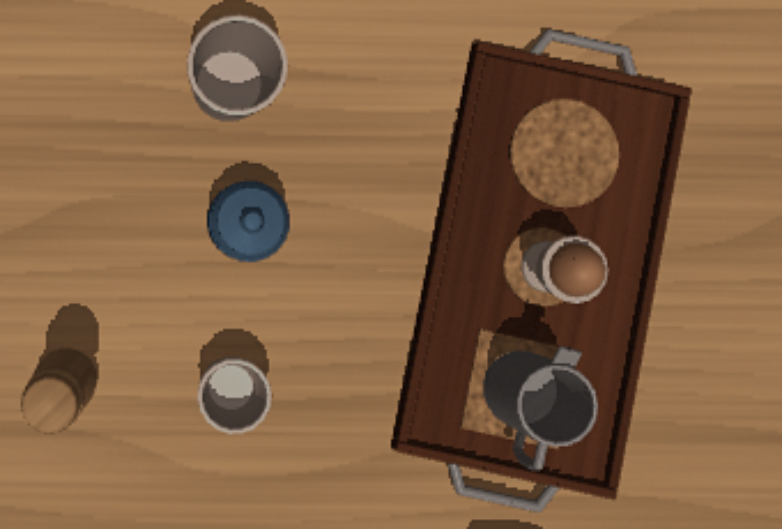

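The jug and egg cup stand upright on their coasters, at crop (545,390) and (570,270). Their apparent offset to the right is perspective. Next are the tumbler and the espresso cup.

```bash
python3 - <<'E'
from h import *
zt=.048
y=pick((.671,-.058),zt,0,25)
if y is not None and env.read_state()["opening"]>.6: place((.6203,-.3185),zt,-11.8)
else: raise SystemExit
zt=.015
y=pick((.4385,-.0605),zt,45,20)
if y is not None and env.read_state()["opening"]>.4: place((.5420,.2300),zt,-61.6)
E
```

```text
gripped mm 68.5 F 24.9
lifted mm 68.7 dF [ 0.47 -0.2  -2.37] t 40.75
set down True z err mm 0.3 [-1.   0.3  4.6]
t 47.3167
gripped mm 50.8 F 19.9
lifted mm 50.7 dF [-0.28 -0.19 -0.61] t 52.5667
set down True z err mm 0.0 [-0.6 -0.6  3.9]
t 58.6083
```

```bash
python3 - <<'E'
from h import *
zt=.017
y=pick((.5643,-.0705),zt,0,25)
if y is not None and env.read_state()["opening"]>.5: place((.4905,.3249),zt,-61.6)
env.set_joints([-110,22.042,.453,0,-68.411,-14.817])
ft=env.grab_frame("top"); fs=env.grab_frame("side")
cv2.imwrite("pics/top2.png",ft["image"]); cv2.imwrite("pics/side2.png",fs["image"])
T=dict(tumbler=(.6203,-.3185),egg_cup=(.5322,-.3002),espresso_cup=(.542,.23),sugar_pot=(.4905,.3249))
for n,g in T.items():
    for nm,f in (("top",ft),("side",fs)):
        c=to_px(f,(*g,.05))
        L=[d for d in env.trace(f,n) if np.linalg.norm(np.argwhere(d["mask"]).mean(0)[::-1]-c)<30]
        if L:
            p,r=fit([(f,bbox_mask(L[0]["mask"]))],PROF[n],g,.011); print(n,nm,"err mm",np.round((p-g)*1000,1),np.round(r,1))
print(env.read_state()["clock"])
E
```

```text
gripped mm 58.7 F 25.0
lifted mm 59.2 dF [-0.05 -1.   -1.95] t 63.9417
set down True z err mm 0.2 [ 0.3 -0.3  3.6]
t 70.2083
tumbler top err mm [-0.7 -0.7] [-1.   0.1  0.8 -0.1]
tumbler side err mm [-1. -1.] [ 0.3 -0.3 -0.3  0.3]
egg_cup top err mm [-0.6 -2.2] [-0.8 -0.7  0.7  0.7]
egg_cup side err mm [ 0.1 -2.2] [-0.6 -1.   0.6  0.8]
espresso_cup top err mm [-0.6 -2.5] [-0.5 -0.   0.5  0. ]
espresso_cup side err mm [-1.6 -0.5] [ 0.3 -0.1 -0.3  0.1]
sugar_pot top err mm [ 0.1 -2.4] [-1.4 -0.6  1.7  0.5]
sugar_pot side err mm [-1.8  0.2] [ 0.2 -1.3 -0.2  1.1]
74.8333
```

View pics/top2.png

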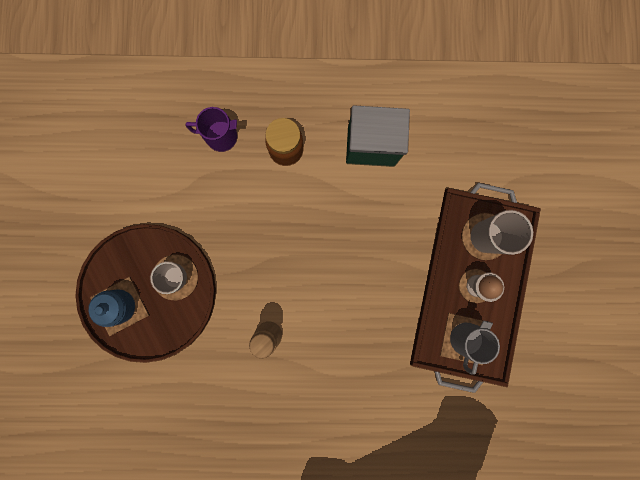

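View pics/side2.png

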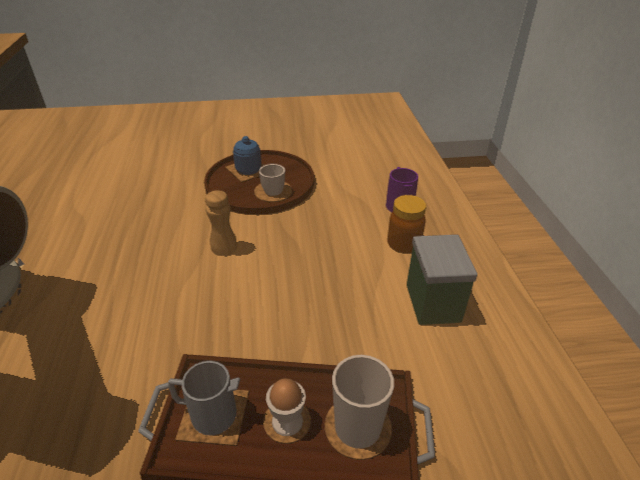

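Everything stands upright on its coaster, and the mill, honey jar and caddy haven't moved. I'll check the jug's centring numerically, and compare the coaster positions in the side view (before and after) with the top view.

```bash
python3 - <<'E'
from h import *
fs=env.grab_frame("side"); ft=env.grab_frame("top")
v=cv2.cvtColor(cv2.imread("pics/side0.png"),cv2.COLOR_BGR2HSV)[...,2]
for n,g in dict(sm=(.5322,-.3002),lg=(.6203,-.3185),rr=(.542,.23),rs=(.4905,.3249)).items():
    c=to_px(fs,(*g,.011)).astype(int); m=np.zeros(v.shape,np.uint8)
    m[c[1]-40:c[1]+40,c[0]-40:c[0]+40]=v[c[1]-40:c[1]+40,c[0]-40:c[0]+40]>(110)
    m=cv2.morphologyEx(m,cv2.MORPH_CLOSE,np.ones((5,5))); k=cv2.connectedComponents(m)[1]; m=(k==k[c[1],c[0]]).astype(np.uint8)
    h=cv2.convexHull(max(cv2.findContours(m,0,2)[0],key=cv2.contourArea))
    W=np.array([to_plane(fs,*p[0],.011)[:2] for p in h]); M=cv2.moments((W*1000).astype(np.float32))
    print(n,"side-top mm",np.round([M["m10"]/M["m00"]-g[0]*1000,M["m01"]/M["m00"]-g[1]*1000],1),np.round(np.ptp(W,0)*1000))
g=cv2.cvtColor(ft["image"],cv2.COLOR_BGR2GRAY); u,w=np.round(to_px(ft,(.4394,-.2809,.086))).astype(int); s=28
c=cv2.GaussianBlur(cv2.resize(g[w-s:w+s,u-s:u+s],None,fx=4,fy=4,interpolation=cv2.INTER_CUBIC),(5,5),1)
x,y,r=cv2.HoughCircles(c,cv2.HOUGH_GRADIENT,1,200,param1=120,param2=10,minRadius=60,maxRadius=76)[0][0]
print("jug err mm",r,np.round((to_plane(ft,u-s+(x-1.5)/4,w-s+(y-1.5)/4,.086)[:2]-[.4394,-.2809])*1000,1))
E
```

```text
sm side-top mm [0.2 0.1] [60. 60.]
lg side-top mm [0.5 0.3] [84. 84.]
rr side-top mm [  1. -58.] [163. 184.]
rs side-top mm [-1.1  2. ] [101. 102.]
jug err mm 68.8 [1.1 0.2]
```

All five are within about 2.5 mm of their coaster centres, so I'm handing in.

```bash
python3 -c "
from workcell import env
print(env.close_job())"
```

```text
the job is handed in; nothing more can be done
None
```

Both breakfast trays are made up and handed in: all five items stand upright, measured within about 2.5 mm of their coaster centres; the mill, honey jar and caddy were left alone, and the clock read about 75 s of the 128 s allowed.

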